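# Set the portion dial of a feed portioner

### The job

Set the portion dial on the feed portioner: lift the dial straight up out of its lock, turn it clockwise until its pointer is at the raised arrow on the scale ring, then push it back down until it drops into its notch and sits fully home. The notch may lie up to ten degrees to either side of the arrow, so feel for it with a light press (well under 14 N) and never force the dial down where it does not drop; let go of it and leave the jar, bowl and spatula where they are.

Things in the scene. Friction and masses are not known exactly. Their poses are not given: they have to be found in the camera images.
- portioner: Feed portioner fixed on the bench: white box 220 x 340 mm, top face 100 mm above the bench. Origin on the bench under its centre, x to its back, y to its hopper half. The dial's vertical axis is at x 0, y -75 mm. A round steel hopper at x 10, y 90 mm, 132 mm across, rises to 152 mm above the bench.
- dial_grip (a point): The portion dial: black disc 76 mm across, 10 mm thick, carrying an upright bar grip 60 long, 14 wide, 34 mm tall. This point is on its vertical turning axis in the bar, 16 mm below the bar's top, 18 mm above the disc; 130 mm above the bench when home. x along the bar towards the pointer (white rib on the disc's rim at one end of the bar), y across the bar, z up.
- mark (a point): Tip of the raised arrow, a dark steel lug of 21 x 10 x 7 mm pointing inwards, on the flat aluminium scale ring (112 mm across) fixed round the dial; other marks there are flat ticks. 40 mm from the dial's axis, 8 mm above the portioner's top. x points outwards from the dial's axis, z up. The unseen notch is within 0.18 rad (10 degrees) of the arrow's direction, to either side.
- dial_pull (a joint): How far the dial is pulled up (m): 0 fully home, 0.014 fully out. It slides with 3 N of friction and stays where left. The lock stops it from turning below 0.008. Turned away and pressed down again, its pin lands on the index ring at about 0.008; it goes on down to 0 only in the notch.
- dial (a joint): How far the dial is turned (rad), growing clockwise from above. It starts within 0.06 of 0, its parking place, with about 0.1 of play in the lock; the arrow is at 0.95 to 1.25, the end stop at 1.7. Friction 0.06 N m.
- index_ring (a joint): Hidden sprung ring with the notch, under the dial (m pressed down), 0 at rest. Pressed by the dial's pin beside the notch it yields 1 mm per 4 N; it springs back when the pin enters the notch (pin 5 mm, notch 6.6 mm wide, both square, 30 mm from the axis: 0.027 rad of play either way). Strained beyond 0.0035 (14 N, plus 3 N of dial friction).
- jar: White jar with lid, 68 mm across, 100 mm tall, beside the portioner; not to be disturbed. Origin at the centre of its underside.
- bowl: Small steel bowl, 100 mm across, 35 mm tall, in front of the portioner's spout; not to be disturbed. Origin at the centre of its underside.
- spatula: Spatula lying on the bench beside the portioner; not to be disturbed. Origin on its underside, x along it.

How it is judged (in metres and radians):
On the way, in this order (a step that is already met when the one before it is completed fails the run):
1. the dial is lifted out of its lock (more than 8.5 mm) (value of joint dial_pull above 0.0085 m), for 0.1 s.
2. the dial, still out, is turned to within 0.25 rad of the arrow (angle between the x axis of dial_grip and the x axis of mark, either way round below 0.25 rad and value of joint dial_pull above 0.003 m), for 0.05 s.
At the end, for the whole second after the job is handed in: The dial is fully home (pulled out less than 1.5 mm), its pointer within 0.25 rad of the arrow (in the notch), at rest and let go (value of joint dial_pull below 0.0015 m and angle between the x axis of dial_grip and the x axis of mark, either way round below 0.25 rad and velocity of joint dial between -0.05 and 0.05 rad/s); the robot touches nothing.
It fails at once if the sprung index ring is strained: pressed down more than 3.5 mm (over 14 N beside the notch) (value of joint index_ring above 0.0035 m).
It fails at once if the jar is moved by more than 20 mm (distance of jar from where it was at the start of the episode above 0.02 m).
It fails at once if the bowl is moved by more than 20 mm (distance of bowl from where it was at the start of the episode above 0.02 m).
It fails at once if the spatula is moved by more than 20 mm (distance of spatula from where it was at the start of the episode above 0.02 m).
It also fails if it takes over 58 s, if anything falls off the work surface, if the arm or the gripper's body presses on something with over 40 N, if the wrist force passes 120 N, or if a joint passes its speed limit or range.

### The arm

A 6-joint arm with a two-finger parallel gripper is mounted at the origin on the work surface. World frame = base frame: x ahead of the robot, y to its left, z up, the work surface at z = 0. Lengths are in mm, angles in rad, forces in N, time in s.
With the tool pointing down it reaches from about 275 to 1000 mm from the base axis. Payload 8.4 kg.
Tool frame: the origin (TCP) lies at the very end of the fingers, on their centre line; the grasp point (between the pads) lies 19 mm behind it; z points along the fingers, y is the direction in which the jaws open and shut (so a half turn about z gives the same grasp; the last joint's range is limited). The gripper opens to 85 mm and grips with 20 to 120 N. Pads are 22 mm wide; open, the fingers measure 114 mm over their backs; the gripper's body (76 mm by 85 mm) begins 54 mm behind the grasp point. The pads swing forward as they close: fully open they stand 13 mm farther back than shut.
Start: joints at [1.215, 0.353, 1.633, -0, 1.155, -0.002], TCP at [216.539, 586.292, 231.281] pointing down, gripper open.
Joint ranges: [-2.63, 2.63], [-0.92, 2.1], [0.06, 2.66], [-1.3, 4.44], [0, 2.69], [-3.02, 3.02]. Speed limits (rad/s): [2.22, 2.22, 2.79, 3.14, 3.14, 3.14].

### API

Orientations are given as [roll, pitch, yaw] about the fixed x, y, z axes, in that order (R = Rz(yaw) Ry(pitch) Rx(roll)).
In Python, from rig import r, vision gives the robot as it stands.
- The arm moves only by the tool move_arm, never from a script. Its argument "series" is text: rows parted by semicolons, each of 7 numbers parted by spaces: the closure, from -1 (fully open) to 1 (shut), then the shift along the tool's x, y, z in units of 40 mm (1.0 is 40 mm), then the turn, a rotation vector about the tool's x, y, z in degrees. In form: grip tx ty tz ax ay az; .... A call has 1 to 20 rows; each row shifts and turns the pose as measured when the row begins, along the tool's axes as they then stand; what a row does not reach is not made up. A row lasts 1/8 s, in which the tool goes at most 62.5 mm and 10.7 degrees, less where a joint would pass 70% of its speed; a pose out of reach is approached as far as the arm can. A call is refused whole if a number of a shift passes 1 or a number of a turn 10.7, either way. A call with a gripper value outside its range is refused whole. The fingers move at their own pace and stop on an object; "grip_force" is the grip in N (left out, the last holds). Time passes only in rows, so rows that do not move let the fingers close. It gives the time, the measured TCP pose, the force and the opening at its end, in the units of the state.
- r.sense(): the state, without advancing time (a new reading comes with each control period).
- vision.grab_frame(name): name is "side" or "top"; returns the picture (384x512x3 uint8, red, green, blue); there is no depth.
- vision.camera_params(name): a dict with "fx", "fy", "cx", "cy" (pixels), "position" and "rotation" of the camera in the world. Camera axes: x right, y up, looking along -z (the intrinsics and any distortion apply to the point x, -y, -z); pixel columns grow to the right and rows downward; lengths in mm; the calibration is good to about 2 mm. A picture is of the moment at which its call begins. camera_params takes no time and is no camera call.
- r.sign_off(): hands the job in, once; it reports no verdict.
The state is a dict: "clock": time; "qpos": joint angles; "qvel": joint speeds; "joint_efforts": joint torques, N m; "eef_pos": TCP position; "tcp_rot": TCP orientation; "contact_force": force on the tool from outside, world axes, zero at the start; "wrist_torque": the same for the moment, N m; "opening": opening from 0.0 (shut) to 1.0 (fully open).
Only numpy, scipy, OpenCV 4.12 (cv2) and the standard library are available. Lean on these libraries where they do the work, as an engineer would, in place of code of your own. Each camera call takes 0.05 s, during which the arm holds its last target. There are 200 camera calls.

## Working session

There is one attempt and no reset: what is moved stays moved. The work goes in short steps, Python scripts to look and compute and a tool call to move; the robot and the scene stay as the last step left them, time stands still between calls to the robot, and variables do not carry over. Pictures are saved under pics/ and viewed, about 8 in all and at most 12, crops included, and the job is handed in when it is done.

Besides the shell and the picture viewer there is one more tool, called as name(argument=value, ...) on one line, values as JSON. move_arm: Moves the arm, as the interface text tells. Its arguments: {"type":"object","properties":{"series":{"type":"string"},"grip_force":{"type":"number"}},"required":["series"]}

```bash
mkdir -p pics
python3 - <<'E'
from rig import r, vision
import cv2
for n in("side","top"):
    im=vision.grab_frame(n); cv2.imwrite(f"pics/{n}0.png",im[:,:,::-1])
    p=vision.camera_params(n); print(n,p)
print(r.sense())
a=cv2.imread("pics/side0.png");b=cv2.imread("pics/top0.png")
E
```

```text
side {'fx': 479.5997179120695, 'fy': 479.5997179120695, 'cx': 253.29408614148542, 'cy': 193.191485897017, 'position': array([  25.93525583, -753.80176653,  823.63035529]), 'rotation': array([ 0.95445326, -0.00849835, -0.50806182])}
top {'fx': 494.64768303731637, 'fy': 494.64768303731637, 'cx': 256.90535297641475, 'cy': 175.3981153173511, 'position': array([ 307.63829108,  122.57529891, 1371.352282  ]), 'rotation': array([ 0.19595801,  0.0032178 , -1.59967468])}
{'clock': 0.1, 'qpos': array([ 1.21462179e+00,  3.53583589e-01,  1.63410182e+00, -2.04628413e-05,
        1.15521409e+00, -2.38604011e-03]), 'qvel': array([ 0.00014135, -0.0010593 , -0.00161025, -0.00095433,  0.00123533,
       -0.00084361]), 'joint_efforts': array([-1.39078365e-03, -6.06358266e+01, -3.42817640e+01, -1.09829609e-04,
        3.99910205e-03, -8.41456057e-06]), 'eef_pos': array([216.37208777, 585.86367476, 230.61583251]), 'tcp_rot': array([-3.14028577e+00,  1.55920310e-05,  2.78781245e+00]), 'contact_force': array([-0.63224353, -0.061575  ,  0.52760989]), 'wrist_torque': array([-0.0342277 , -0.00351959,  0.05642931]), 'opening': 1.0030136422285298}
```

View pics/top0.png

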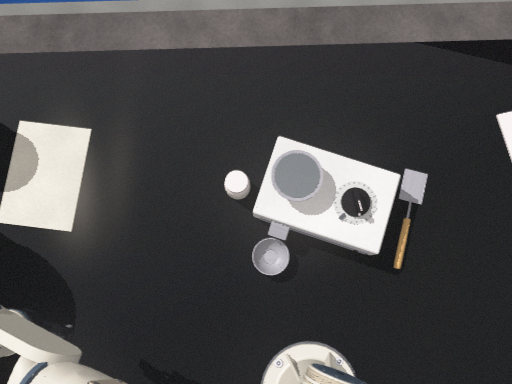

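View pics/side0.png

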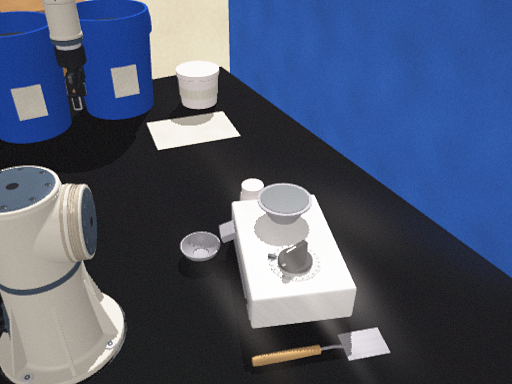

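The top view shows the portioner at about (327,195), the dial near (356,202), the jar at (237,184), the bowl at (271,256) and the spatula at about (408,220). The side view shows the dial at about (296,260). I'll zoom both and rectify onto the ring plane.

```bash
cat > h.py <<'E'
import numpy as np, cv2
from rig import r, vision
from scipy.spatial.transform import Rotation as Ro
def cam(n):
    p=vision.camera_params(n); return p, Ro.from_euler('xyz',p['rotation']).as_matrix()
def ray(n,u,v,z):
    p,R=cam(n); d=R@np.array([(u-p['cx'])/p['fx'],-(v-p['cy'])/p['fy'],-1]); o=np.array(p['position'])
    return o+d*(z-o[2])/d[2]
def proj(n,P):
    p,R=cam(n); c=R.T@(np.array(P)-p['position']); return np.array([p['cx']+p['fx']*c[0]/-c[2],p['cy']-p['fy']*c[1]/-c[2]])
def rect(n,im,c,z,half,s):  # orthoview of plane z: x up, y left
    w=[(c[0]+half,c[1]+half),(c[0]+half,c[1]-half),(c[0]-half,c[1]-half),(c[0]-half,c[1]+half)]
    a=np.float32([proj(n,(x,y,z)) for x,y in w]); b=np.float32([(0,0),(s,0),(s,s),(0,s)])
    return cv2.warpPerspective(im,cv2.getPerspectiveTransform(a,b),(s,s),flags=cv2.INTER_CUBIC)
E
python3 - <<'E'
from h import *
top=cv2.imread("pics/top0.png");side=cv2.imread("pics/side0.png")
m=(cv2.cvtColor(top,cv2.COLOR_BGR2GRAY)>215).astype(np.uint8); m[:, :250]=0; m[:, 402:]=0;m[:130]=0;m[255:]=0
c=max(cv2.findContours(m,0,2)[0],key=cv2.contourArea)
q=cv2.boxPoints(cv2.minAreaRect(c)); P=np.array([ray("top",*x,100) for x in q]); print(q.round(1),P.round(0)); 
ctr=P.mean(0); print(np.linalg.norm(np.diff(P,axis=0),axis=1),ctr)
e=[P[1]-P[0],P[2]-P[1]]; l=max(e,key=np.linalg.norm); l=l/np.linalg.norm(l); l*=np.sign(l[1])
yaw=np.arctan2(-l[0],l[1]); d=ctr-75*l; print("yaw",yaw,"dial",d, proj("top",[*d[:2],100]),proj("side",[*d[:2],100]))
print("ray centre top disc(356,202)@110",ray("top",356,202,110),"side (297,261)",ray("side",297,261,110))
c0=ray("top",356,202,105)
A=rect("top",top,c0,104,65,400);B=rect("side",side,c0,104,65,400)
cv2.imwrite("pics/c1.png",np.hstack([A,B])); print(c0)
E
```

```text
[[252.3 212.2]
 [277.7 134.5]
 [402.4 175.3]
 [377.  253. ]] [[ 464.  134.  100.]
 [ 669.   61.  100.]
 [ 549. -261.  100.]
 [ 350. -180.  100.]]
[218.35956119 344.05264509 214.8065708 ] [508.04439908 -61.59378853 100.        ]
yaw -0.35763248202201803 dial [ 481.79008692 -131.8484047   100.        ] [354.7033466  202.19621083] [294.46745703 261.61421624]
ray centre top disc(356,202)@110 [ 480.83052898 -133.21112618  110.        ] side (297,261) [ 481.31428456 -141.45401005  110.        ]
[ 481.51706295 -134.22506348  105.        ]
```

View pics/c1.png

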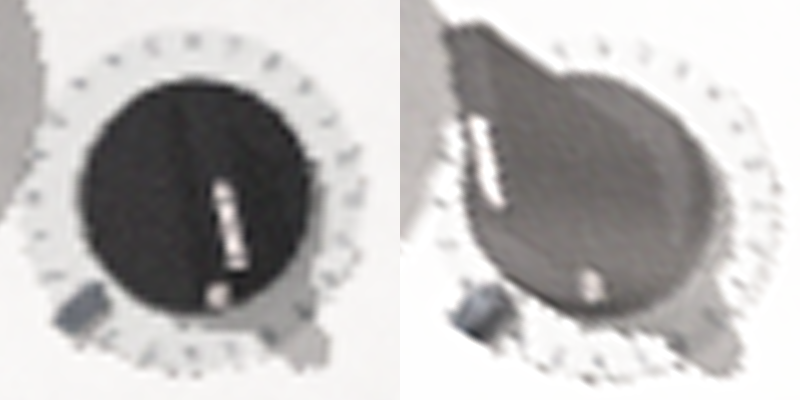

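Run:
```python
from h import *
c0=np.array([481.517,-134.225])
W=lambda u,v:(c0[0]+(200-v)/400*130, c0[1]+(200-u)/400*130,104.)
def tri(t,s):
    A=[];b=[]
    M=np.zeros((3,3));y=np.zeros(3);L=[]
    for n,w in(("top",W(*t)),("side",W(*s))):
        o=np.array(cam(n)[0]['position']);d=np.array(w)-o;d/=np.linalg.norm(d);N=np.eye(3)-np.outer(d,d);M+=N;y+=N@o;L.append((o,N))
    X=np.linalg.solve(M,y); return X.round(1),[round(float(np.linalg.norm(N@(X-o))),1) for o,N in L]
S={}
for k,t,s in(("strip_in",(220,185),(78,118)),("strip_out",(238,264),(97,206)),("rib",(217,295),(192,285)),("arrow",(84,308),(85,310)),("arrowtip",(103,290),(103,297)),("ring",(193,201),(208,206))):
    X,e=tri(t,s);S[k]=X;print(k,X,e)
d=S["strip_out"]-S["strip_in"];print(np.arctan2(d[1],d[0]))
for ax in((481,-132),(480.5,-134),(481,-135)):
    print(ax,[ (k,round(float(np.arctan2(S[k][1]-ax[1],S[k][0]-ax[0])),3)) for k in("rib","arrow","strip_out")])
```

```text
strip_in [ 480.6 -132.2  145.1] [0.0, 0.0]
strip_out [ 455.  -137.6  144.4] [0.9, 0.9]
rib [ 449.6 -138.1  111.5] [0.2, 0.2]
arrow [446.3 -96.5 103.6] [0.2, 0.2]
arrowtip [ 451.4 -102.4  103.4] [1.0, 1.0]
ring [ 482.1 -133.    99.6] [0.3, 0.3]
-2.9337027263875304
(481, -132) [('rib', -2.95), ('arrow', 2.345), ('strip_out', -2.929)]
(480.5, -134) [('rib', -3.01), ('arrow', 2.31), ('strip_out', -3.001)]
(481, -135) [('rib', -3.043), ('arrow', 2.304), ('strip_out', -3.042)]
```

```bash
cat >> h.py <<'E'
def plan(goal,yaw,n):  # rows for a straight move, tool pointing down
    s=r.sense(); p=s['eef_pos']; R=Ro.from_euler('xyz',s['tcp_rot']).as_matrix(); y0=np.arctan2(R[1,0],R[0,0])
    dy=(yaw-y0+np.pi)%(2*np.pi)-np.pi; D=(np.array(goal)-p)/n
    tilt=R.T@[0,0,-1]; print("yaw",y0.round(4),"dyaw",dy.round(3),"d",(D*n).round(1),"tilt",tilt.round(4))
    for i in range(n):
        y=y0+dy*i/n; t=np.array([np.cos(y)*D[0]+np.sin(y)*D[1],np.sin(y)*D[0]-np.cos(y)*D[1],-D[2]])/40
        print("-1 %.2f %.2f %.2f 0 0 %.1f"%(*t,-np.degrees(dy/n)),end="; ")
E
python3 -c "
from h import *
plan((481.5,-132.5,230),0.20,20)"
```

```text
yaw 2.7878 dyaw -2.588 d [ 2.651e+02 -7.184e+02 -6.000e-01] tilt [0.     0.0013 1.    ]
-1 -0.62 -0.73 0.00 0 0 7.4; -1 -0.71 -0.64 0.00 0 0 7.4; -1 -0.79 -0.54 0.00 0 0 7.4; -1 -0.85 -0.44 0.00 0 0 7.4; -1 -0.90 -0.32 0.00 0 0 7.4; -1 -0.93 -0.21 0.00 0 0 7.4; -1 -0.95 -0.08 0.00 0 0 7.4; -1 -0.96 0.04 0.00 0 0 7.4; -1 -0.94 0.16 0.00 0 0 7.4; -1 -0.91 0.28 0.00 0 0 7.4; -1 -0.87 0.40 0.00 0 0 7.4; -1 -0.81 0.51 0.00 0 0 7.4; -1 -0.74 0.61 0.00 0 0 7.4; -1 -0.65 0.70 0.00 0 0 7.4; -1 -0.56 0.78 0.00 0 0 7.4; -1 -0.45 0.84 0.00 0 0 7.4; -1 -0.34 0.89 0.00 0 0 7.4; -1 -0.22 0.93 0.00 0 0 7.4; -1 -0.10 0.95 0.00 0 0 7.4; -1 0.02 0.96 0.00 0 0 7.4;
```

move_arm(series="-1 -0.62 -0.73 0 0 0 7.4; -1 -0.71 -0.64 0 0 0 7.4; -1 -0.79 -0.54 0 0 0 7.4; -1 -0.85 -0.44 0 0 0 7.4; -1 -0.9 -0.32 0 0 0 7.4; -1 -0.93 -0.21 0 0 0 7.4; -1 -0.95 -0.08 0 0 0 7.4; -1 -0.96 0.04 0 0 0 7.4; -1 -0.94 0.16 0 0 0 7.4; -1 -0.91 0.28 0 0 0 7.4; -1 -0.87 0.4 0 0 0 7.4; -1 -0.81 0.51 0 0 0 7.4; -1 -0.74 0.61 0 0 0 7.4; -1 -0.65 0.7 0 0 0 7.4; -1 -0.56 0.78 0 0 0 7.4", grip_force=60)

```text
clock: 1.98
eef_pos: [403.2, 26.0, 228.8]
tcp_rot: [3.14, 0.005, 0.792]
contact_force: [0.8, 0.2, -0.1]
opening: 0.997
```

```bash
python3 -c "
from h import *
plan((481.5,-132.5,200),0.20,8)"
```

```text
yaw 0.7918 dyaw -0.592 d [  78.3 -158.5  -28.8] tilt [ 0.0051 -0.0015  1.    ]
-1 -0.18 0.52 0.09 0 0 4.2; -1 -0.14 0.53 0.09 0 0 4.2; -1 -0.10 0.54 0.09 0 0 4.2; -1 -0.06 0.55 0.09 0 0 4.2; -1 -0.02 0.55 0.09 0 0 4.2; -1 0.02 0.55 0.09 0 0 4.2; -1 0.06 0.55 0.09 0 0 4.2; -1 0.10 0.54 0.09 0 0 4.2;
```

move_arm(series="-1 -0.18 0.52 0.09 0 0 4.2; -1 -0.14 0.53 0.09 0 0 4.2; -1 -0.1 0.54 0.09 0 0 4.2; -1 -0.06 0.55 0.09 0 0 4.2; -1 -0.02 0.55 0.09 0 0 4.2; -1 0.02 0.55 0.09 0 0 4.2; -1 0.06 0.55 0.09 0 0 4.2; -1 0.1 0.54 0.09 0 0 4.2; -1 0 0 0 0 0 0; -1 0 0 0 0 0 0")

```text
clock: 3.22
eef_pos: [479.7, -140.2, 197.5]
tcp_rot: [3.139, 0.007, 0.181]
contact_force: [-0.3, 0.4, -0.2]
opening: 0.999
```

```bash
python3 -c "
from h import *
plan((481.5,-132.5,120),0.20,4); print(r.sense()['qpos'])
t=vision.grab_frame('top');s=vision.grab_frame('side')
a=cv2.resize(t[130:260,290:420],(400,400));b=cv2.resize(s[160:320,220:380],(400,400))
cv2.imwrite('pics/c2.png',np.hstack([a,b])[:,:,::-1])"
```

```text
yaw 0.1807 dyaw 0.019 d [  1.8   7.7 -77.5] tilt [ 0.0074 -0.0022  1.    ]
-1 0.02 -0.05 0.48 0 0 -0.3; -1 0.02 -0.05 0.48 0 0 -0.3; -1 0.02 -0.05 0.48 0 0 -0.3; -1 0.02 -0.04 0.48 0 0 -0.3; [-0.28370388  0.19977636  1.92705943 -0.00620953  1.02042583  1.10963164]
```

View pics/c2.png

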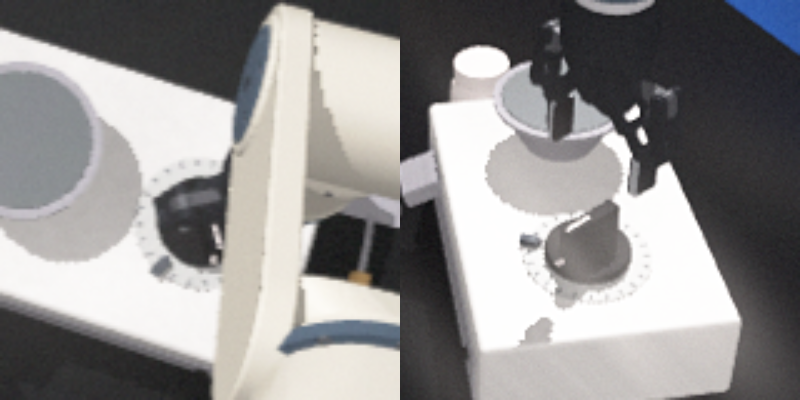

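The side view shows the fingers straddling the bar and lined up across it, with the bar at crop position (590,225). The dial looks untouched.

move_arm(series="-1 0.02 -0.05 0.48 0.1 0.4 -0.3; -1 0.02 -0.05 0.48 0 0 -0.3; -1 0.02 -0.05 0.48 0 0 -0.3; -1 0.02 -0.04 0.4 0 0 -0.3; -1 0 0 0 0 0 0; -1 0 0 0 0 0 0")

```text
clock: 4.08
eef_pos: [481.7, -129.2, 123.9]
tcp_rot: [3.14, -0.003, 0.209]
contact_force: [0.4, 0.7, 0.9]
opening: 1.0
```

```bash
python3 -c "
from h import *
plan((481.5,-132.5,119),0.20,1)"
```

```text
yaw 0.2089 dyaw -0.009 d [-0.2 -3.3 -4.9] tilt [-0.0028 -0.0017  1.    ]
-1 -0.02 0.08 0.12 0 0 0.5;
```

move_arm(series="-1 -0.02 0.08 0.11 0 -0.1 0.4; 0 0 0 0 0 0 0; 0 0 0 0 0 0 0; 1 0 0 0 0 0 0; 1 0 0 0 0 0 0; 1 0 0 0 0 0 0; 1 0 0 0 0 0 0; 1 0 0 0 0 0 0; 1 0 0 0 0 0 0; 1 0 0 0 0 0 0", grip_force=50)

```text
clock: 5.32
eef_pos: [482.3, -132.1, 121.1]
tcp_rot: [3.141, -0.003, 0.2]
contact_force: [-0.6, 1.8, 1.4]
opening: 0.149
```

```bash
python3 -c "
from h import *
print(r.sense());plan((481.5,-132.5,119),0.20,1)
t=vision.grab_frame('top');s=vision.grab_frame('side')
b=cv2.resize(s[200:300,240:340],(500,500),interpolation=2)
cv2.imwrite('pics/c3.png',b[:,:,::-1])"
```

```text
{'clock': 5.325, 'qpos': array([-2.70816886e-01,  3.01921440e-01,  1.99696262e+00,  1.13839904e-03,
        8.39445239e-01,  1.09917069e+00]), 'qvel': array([ 8.92431031e-05, -5.98232026e-04,  8.08993231e-04,  2.24727706e-04,
        9.85493611e-04,  1.02504448e-03]), 'joint_efforts': array([-7.71432817e-01, -4.83849442e+01, -2.64406282e+01, -3.63196582e-01,
       -2.35985834e-01, -4.11236880e-02]), 'eef_pos': array([ 482.33906574, -132.05746777,  121.10910751]), 'tcp_rot': array([ 3.14086713, -0.00329289,  0.20005102]), 'contact_force': array([-0.61878983,  1.81412221,  1.40238725]), 'wrist_torque': array([ 0.1926426 ,  0.05802493, -0.09507135]), 'opening': 0.14928611344589787}
yaw 0.2001 dyaw -0.0 d [-0.8 -0.4 -2.1] tilt [-3.3e-03 -7.0e-04  1.0e+00]
-1 -0.02 0.01 0.05 0 0 0.0;
```

View pics/c3.png

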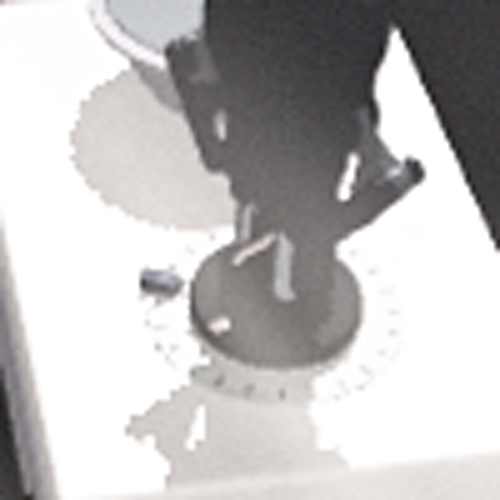

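The fingers grip the bar (opening 12.7 mm, side force under 2 N). The pointer rib is at (217,325) and the arrow at (160,282). Now I'll lift.

move_arm(series="1 0 0 -0.06 0 0 0; 1 0 0 -0.08 0 0 0; 1 0 0 -0.08 0 0 0; 1 0 0 -0.08 0 0 0; 1 0 0 0 0 0 0; 1 0 0 0 0 0 0")

```text
clock: 6.18
eef_pos: [482.3, -132.0, 133.5]
tcp_rot: [3.141, -0.003, 0.2]
contact_force: [1.1, 1.8, -3.9]
opening: 0.155
```

move_arm(series="1 0 0 0 0 0 4; 1 0 0 0 0 0 6; 1 0 0 0 0 0 6; 1 0 0 0 0 0 6; 1 0 0 0 0 0 6; 1 0 0 0 0 0 6; 1 0 0 0 0 0 6; 1 0 0 0 0 0 0; 1 0 0 0 0 0 0")

```text
clock: 7.3
eef_pos: [482.1, -131.8, 133.5]
tcp_rot: [-3.14, -0.003, -0.516]
contact_force: [1.4, 1.1, -2.8]
opening: 0.149
```

```bash
python3 -c "
from h import *
print(r.sense());plan((481.5,-132.5,119),0.20,1)
s=vision.grab_frame('side');t=vision.grab_frame('top')
b=cv2.resize(s[200:300,240:340],(400,400),interpolation=2)
a=cv2.resize(t[150:250,306:406],(400,400),interpolation=2)
cv2.imwrite('pics/c4.png',np.hstack([b,a])[:,:,::-1])"
```

```text
{'clock': 7.3, 'qpos': array([-2.70361272e-01,  2.83013374e-01,  1.98824482e+00,  8.14692688e-04,
        8.67552435e-01,  1.81564563e+00]), 'qvel': array([-1.73833590e-03,  2.66962676e-03,  1.44314986e-04, -1.76312759e-04,
       -1.86177110e-03, -9.80718835e-06]), 'joint_efforts': array([-7.69905970e-01, -4.93927252e+01, -2.75164837e+01, -3.54687246e-01,
        1.55566880e-01,  1.82701374e-02]), 'eef_pos': array([ 482.10449407, -131.83634633,  133.46417599]), 'tcp_rot': array([-3.14031401e+00, -2.54789725e-03, -5.15738197e-01]), 'contact_force': array([ 1.37325447,  1.08453853, -2.7635975 ]), 'wrist_torque': array([ 0.16866304, -0.07248542, -0.05934547]), 'opening': 0.1490315624177598}
yaw -0.5157 dyaw 0.716 d [ -0.6  -0.7 -14.5] tilt [-0.0025  0.0013  1.    ]
-1 -0.00 0.02 0.36 0 0 -41.0;
```

View pics/c4.png

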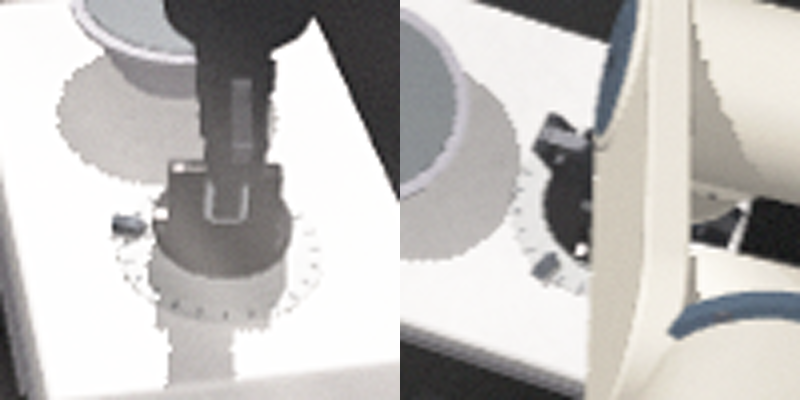

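The dial is out and turning with the tool. The rib has moved towards the arrow, about 0.25 rad left. I'll turn to the start of the search range and lower until the pin meets the ring.

move_arm(series="1 0 0 0 0 0 3; 1 0 0 0.04 0 0 0; 1 0 0 0.04 0 0 0; 1 0 0 0.03 0 0 0; 1 0 0 0 0 0 0; 1 0 0 0 0 0 0")

```text
clock: 8.15
eef_pos: [482.2, -131.9, 129.3]
tcp_rot: [-3.14, -0.003, -0.564]
contact_force: [-0.3, 2.7, 2.9]
opening: 0.154
```

move_arm(series="1 0 0 0.025 0 0 0; 1 0 0 0 0 0 0; 1 0 0 0 0 0 0")

```text
clock: 8.52
eef_pos: [482.2, -131.9, 128.7]
tcp_rot: [-3.14, -0.003, -0.564]
contact_force: [0.0, 2.7, 2.3]
opening: 0.154
```

move_arm(series="1 0 0 0.025 0 0 0; 1 0 0 0 0 0 0; 1 0 0 0 0 0 0")

```text
clock: 8.9
eef_pos: [482.2, -131.9, 128.6]
tcp_rot: [-3.14, -0.003, -0.564]
contact_force: [-0.8, 1.4, 4.0]
opening: 0.153
```

move_arm(series="1 0 0 0.03 0 0 0; 1 0 0 0 0 0 0; 1 0 0 0 0 0 0")

```text
clock: 9.28
eef_pos: [482.2, -131.9, 128.5]
tcp_rot: [-3.14, -0.003, -0.564]
contact_force: [-0.8, 2.5, 4.7]
opening: 0.152
```

move_arm(series="1 0 0 0.03 0 0 0; 1 0 0 0.03 0 0 0; 1 0 0 0.03 0 0 0")

```text
clock: 9.65
eef_pos: [482.4, -132.0, 127.8]
tcp_rot: [-3.14, -0.003, -0.564]
contact_force: [-6.7, 3.4, 21.8]
opening: 0.154
```

move_arm(series="1 0 0 0 0 0 0; 1 0 0 -0.01 0 0 0")

```text
clock: 9.9
eef_pos: [482.2, -131.8, 128.7]
tcp_rot: [-3.14, -0.002, -0.564]
contact_force: [-0.8, 2.0, 0.8]
opening: 0.155
```

```bash
python3 -c "
from h import *
print(r.sense())
s=vision.grab_frame('side')
b=cv2.resize(s[200:300,240:340],(600,600),interpolation=2)
cv2.imwrite('pics/c5.png',b[:,:,::-1])"
```

```text
{'clock': 9.9, 'qpos': array([-2.70415611e-01,  2.90240346e-01,  1.99157303e+00,  9.61316383e-04,
        8.57001726e-01,  1.86370635e+00]), 'qvel': array([ 0.00211769, -0.00693121, -0.00152878, -0.00073919,  0.00808705,
        0.00085833]), 'joint_efforts': array([ -0.84489657, -48.48418236, -27.24096358,  -0.39543274,
        -0.33586035,  -0.05690201]), 'eef_pos': array([ 482.186615  , -131.84986854,  128.73281804]), 'tcp_rot': array([-3.14009336e+00, -2.44871383e-03, -5.63955842e-01]), 'contact_force': array([-0.75674233,  2.00919691,  0.76057862]), 'wrist_torque': array([ 0.22492783,  0.18025789, -0.08868112]), 'opening': 0.15503065550018846}
```

View pics/c5.png

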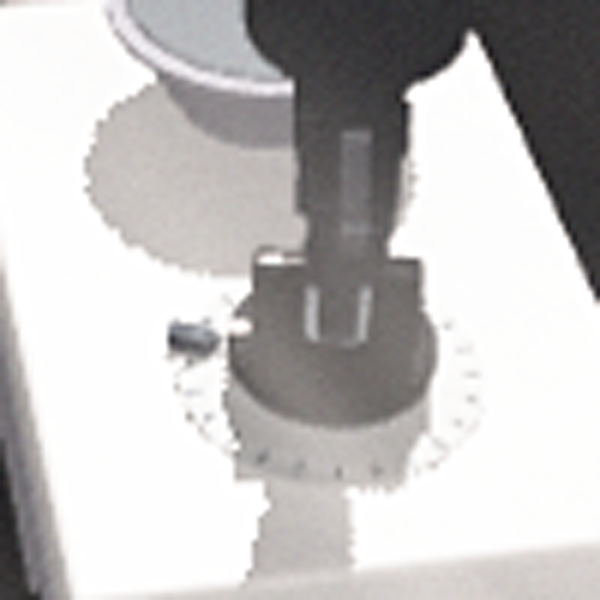

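The dial is still high and the rib at (240,325) is just short of the arrow. The 21.8 N reading disagrees with only 0.8 mm of travel. It may be damping from the quick rows, so I'll press in finer steps and use z as the guard, since the ring fails only at about 3.5 mm below z = 128.6.

move_arm(series="1 0 0 0.012 0 0 0; 1 0 0 0.012 0 0 0")

```text
clock: 10.2
eef_pos: [482.3, -131.9, 128.4]
tcp_rot: [-3.14, -0.002, -0.564]
contact_force: [-4.5, 3.7, 13.2]
opening: 0.15
```

move_arm(series="1 0 0 0.012 0 0 0")

```text
clock: 10.32
eef_pos: [482.3, -131.9, 128.4]
tcp_rot: [-3.14, -0.002, -0.564]
contact_force: [-3.4, 3.3, 13.0]
opening: 0.154
```

move_arm(series="1 0 0 0.012 0 0 0")

```text
clock: 10.45
eef_pos: [482.3, -131.9, 128.4]
tcp_rot: [-3.14, -0.002, -0.564]
contact_force: [-3.0, 2.6, 12.3]
opening: 0.152
```

```bash
python3 -c "
from h import *
y=-0.564+np.pi
for ax in ((481.8,-132.3),):
  for pull in (0,4,8,12):
    f=lambda R,z:((proj('side',(ax[0]+R*np.cos(y),ax[1]+R*np.sin(y),z+pull))-[240,200])*6-.5+3).round(0)
    print(pull,'rib',f(35,112),'bar end',f(30,148),'discfar',f(0,110))
  y=-2.94+np.pi*2
  print('c3 rib', (proj('side',(ax[0]+35*np.cos(y),ax[1]+35*np.sin(y),112))-[240,200])*5, (proj('side',(ax[0]+30*np.cos(y),ax[1]+30*np.sin(y),148))-[240,200])*5)
"
```

```text
0 rib [235. 344.] bar end [253. 269.] discfar [332. 353.]
4 rib [235. 336.] bar end [253. 261.] discfar [332. 344.]
8 rib [236. 328.] bar end [254. 252.] discfar [333. 336.]
12 rib [236. 319.] bar end [254. 244.] discfar [334. 328.]
c3 rib [215.78329423 324.90903177] [228.33200476 256.45522359]
```

The image puts the dial at about 8–9 mm pull, so the pin is resting on the ring as expected. I'll sweep clockwise with a light press.

move_arm(series="1 0 0 0.005 0 0 1.5; 1 0 0 0.008 0 0 1.5; 1 0 0 0.008 0 0 1.5; 1 0 0 0.008 0 0 0")

```text
clock: 10.95
eef_pos: [482.2, -131.8, 128.1]
tcp_rot: [-3.14, -0.002, -0.643]
contact_force: [-3.7, 2.4, 8.3]
opening: 0.157
```

move_arm(series="1 0 0 0.008 0 0 1.5; 1 0 0 0.008 0 0 1.5; 1 0 0 0.008 0 0 0")

```text
clock: 11.32
eef_pos: [482.1, -131.8, 126.8]
tcp_rot: [-3.141, -0.002, -0.697]
contact_force: [-0.8, 1.9, 3.1]
opening: 0.157
```

move_arm(series="1 0 0 0.008 0 0 1.5; 1 0 0 0.008 0 0 1.5; 1 0 0 0.008 0 0 0")

```text
clock: 11.7
eef_pos: [482.1, -131.7, 125.6]
tcp_rot: [-3.141, -0.001, -0.752]
contact_force: [-0.6, 2.1, 3.7]
opening: 0.15
```

The force has dropped to bare friction while z keeps falling, so the pin is entering the notch. Now straight down, watching the force and the twist.

move_arm(series="1 0 0 0.015 0 0 0; 1 0 0 0.015 0 0 0")

```text
clock: 11.95
eef_pos: [482.2, -131.7, 124.6]
tcp_rot: [-3.141, -0.001, -0.752]
contact_force: [-2.1, 2.3, 4.3]
opening: 0.152
```

```bash
python3 -c "
from h import *
s=r.sense();print(s['wrist_torque'],s['contact_force'],s['eef_pos'])"
```

```text
[0.21722361 0.31528615 0.16282495] [-2.14664228  2.31498353  4.31961131] [ 482.16937893 -131.74578484  124.55855632]
```

move_arm(series="1 0 0 0.02 0 0 -0.8; 1 0 0 0.03 0 0 0; 1 0 0 0.03 0 0 0; 1 0 0 0.02 0 0 0")

```text
clock: 12.45
eef_pos: [482.3, -131.9, 120.9]
tcp_rot: [-3.14, -0.002, -0.737]
contact_force: [-5.7, 3.0, 22.3]
opening: 0.153
```

move_arm(series="1 0 0 0.02 0 0 0; 1 0 0 0.01 0 0 0")

```text
clock: 12.7
eef_pos: [482.2, -131.8, 121.0]
tcp_rot: [-3.14, -0.001, -0.737]
contact_force: [-2.7, 2.7, 7.6]
opening: 0.155
```

It bottoms firmly at z = 120.9, against 121.1 when home at the start. I'll release and retreat.

move_arm(series="1 0 0 0 0 0 0; 0 0 0 0 0 0 0; -1 0 0 0 0 0 0; -1 0 0 0 0 0 0; -1 0 0 0 0 0 0; -1 0 0 0 0 0 0; -1 0 0 -0.3 0 0 0; -1 0 0 -0.8 0 0 0; -1 0 0 -1 0 0 0; -1 0 0 -1 0 0 0; -1 0 0 -1 0 0 0; -1 0 0 0 0 0 0; -1 0 0 0 0 0 0")

```text
clock: 14.32
eef_pos: [481.6, -132.1, 293.7]
tcp_rot: [-3.14, -0.004, -0.737]
contact_force: [0.1, -0.5, -0.5]
opening: 0.998
```

```bash
python3 -c "
from h import *
s=vision.grab_frame('side');t=vision.grab_frame('top')
cv2.imwrite('pics/top9.png',t[:,:,::-1])
y=-0.737+np.pi;ax=(481.8,-132.3)
for pull in (0,8):
    print(pull,[((proj('side',(ax[0]+R*np.cos(y),ax[1]+R*np.sin(y),z+pull))-[240,200])*6+2.5).round(0) for R,z in((35,112),(30,148))])
b=cv2.resize(s[200:300,240:340],(600,600),interpolation=2)
cv2.imwrite('pics/c6.png',b[:,:,::-1])"
```

```text
0 [array([236., 333.]), array([254., 260.])]
8 [array([237., 316.]), array([255., 243.])]
```

View pics/c6.png

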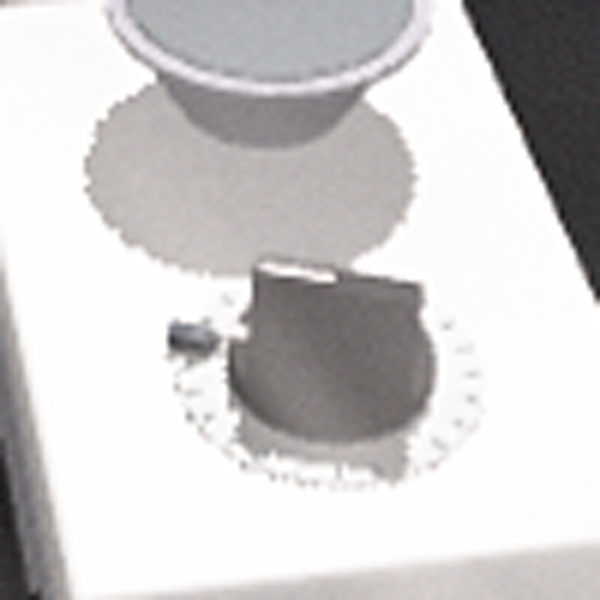

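The rib at (240,332) and the bar end at (255,262) match the home prediction of (236,333) and (254,260). The pointer faces the arrow at (195,337). The gripper is clear.

```bash
python3 -c "
from rig import r
print(r.sign_off())"
```

```text
the job is handed in; nothing more can be done
None
```

I set the dial and handed the job in at about 14 s. I lifted it about 12 mm, turned it clockwise about 0.94 rad, found the notch with a pressed sweep and pushed it home. Then I released it and retreated.

**Final checks:**
- **Depth:** the dial bottomed at TCP z = 120.9 mm, against 121.1 mm when I first gripped it at home.
- **Position in the image:** the pointer rib and the bar end were within about 4 pixels, in the 6× enlarged side view, of where a fully home dial should appear.
- **Angle:** the pointer is about 0.06 rad from the measured arrow direction, and the limit is 0.25 rad.
- **Clearance:** the gripper is open and about 170 mm above where it released the dial, with contact force near zero. No move went near the jar, bowl or spatula, but I did not re-measure them at the end.

**Did not agree:** during the first test press beside the notch, the wrist force briefly read 21.8 N, above the light press you asked for. By the measured height, the ring gave only about 1–2 mm, under its 3.5 mm limit. That would mean about 10 N, so I can't fully explain the reading. A later steady press there read about 12.5 N, and I lightened the press for the sweep, which read about 8 N at most. Pushing the dial onto its end stop in the notch also read 22 N briefly.

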